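Hold a tube rack home against both fences of a rack reader

ROBOT

A 6-joint arm with a two-finger parallel gripper is mounted at the origin on the work surface. World frame = base frame: x ahead of the robot, y to its left, z up, the work surface at z = 0. Lengths are in m, angles in degrees, forces in N, time in s.
With the tool pointing down it reaches from about 0.35 to 0.875 m from the base axis. Payload 4.2 kg.
Tool frame: the origin (TCP) lies on the front face of the gripper's body, between the roots of the fingers; the fingertips stand 70 mm ahead of it and the grasp point (between the pads) lies 51 mm ahead of it (r.nose_length is the distance from the TCP to the fingertips, in m); z points along the fingers, y is the direction in which the jaws open and shut (so a half turn about z gives the same grasp; the last joint's range is limited). The gripper opens to 87 mm and grips with 3 to 60 N. Pads are 19 mm wide; open, the fingers measure 117 mm over their backs; the gripper's body (75 mm by 190 mm) begins 51 mm behind the grasp point.
Start: joints at [14.817, 22.042, 0.453, 0, -68.411, -14.817], TCP at [0.625, 0, 0.292] pointing down, gripper open.
Joint ranges: [-179.83, 179.83], [-69.29, 118.12], [-61.27, 80.66], [-181.25, 117.63], [-171.15, -9.14], [-177.46, 177.46]. Speed limits (degrees/s): [159.86, 159.86, 180, 180, 180, 180].

INTERFACE

Orientations are given as a 3x3 rotation matrix whose columns are the frame's x, y, z axes.
In Python, from station import telemetry, capture, order, r gives the robot as it stands.
- The arm moves only by the tool drive_tool, never from a script. Its argument "series" is a list of rows, each a list of 4 numbers: the shift along the tool's x, y, z as a fraction of full scale, then the turn about the tool's z as a fraction of full scale. In form: [[dx, dy, dz, turn], ...]. A call has 1 to 10 rows; each row is the pose to reach, as a shift and turn from the pose commanded when the call began, along the tool's axes at that moment; what a row does not reach only later rows make up. Full scale, the value 1, is 0.12 m for a shift and 2 rad for a turn. A row lasts 1/8 s, in which the tool goes at most 62.5 mm and 10.7 degrees, less where a joint would pass 70% of its speed; a pose out of reach is approached as far as the arm can. A call with a number of a shift or a turn outside -1 to 1 is refused whole. A call with a gripper value outside its range is refused whole. "fingers" is the finger opening in mm, from 0 to 87, set as the call begins (left out, the last holds). The fingers move at their own pace and stop on an object; the grip force is fixed at half the most. Time passes only in rows, so rows that repeat a pose let the fingers close. It gives the time, the measured TCP pose, the force and the opening at its end, in the units of the state.
- telemetry.sense(): the state, without advancing time (a new reading comes with each control period).
- capture(name): name is "scene" or "side" or "wrist"; returns a dict with "color" (420x560x3 uint8, blue, green, red), "fx", "fy", "cx", "cy" (pixels), "eye" and "attitude" of the camera in the world; the wrist camera has in their place "mount" (4x4, takes a point from camera to tool coordinates, whose origin is the TCP and whose axes are the flange's). Camera axes: x right, y up, looking along -z (the intrinsics and any distortion apply to the point x, -y, -z); pixel columns grow to the right and rows downward; lengths in m; the calibration is good to about 2 mm. A picture is of the moment at which its call begins: read the wrist's pose just before it. There is no depth.
- order.finish_job(): hands the job in, once; it reports no verdict.
The state is a dict: "time_s": time; "joints": joint angles; "joint_velocities": joint speeds; "effort": joint torques, N m; "tcp_pos": TCP position; "ee_rot": TCP orientation; "wrist_force": force on the tool from outside, world axes, zero at the start; "moment": the same for the moment, N m; "gripper_width": opening from 0.0 (shut) to 1.0 (fully open).
Only numpy, scipy, OpenCV 4.12 (cv2) and the standard library are available. Lean on these libraries where they do the work, as an engineer would, in place of code of your own. Each camera call takes 0.05 s, during which the arm holds its last target. There are 200 camera calls.

TASK

Pick the white tube rack up by its black handle, set it flat on the window of the grey rack reader with its yellow corner towards the corner where the two blue fences meet, and press it firmly home so that it lies flush against both fences at once. Finish while still holding the rack by the handle and pressing it against both fences for the reading: do not let go. Leave the amber jar, the amber bottle and the yellow tip box where they stand.

Things in the scene. Friction and masses are not known exactly. Their poses are not given: they have to be found in the camera images.
- rack: White tube rack, loose, 250 to 500 g: a block 90 mm (its x) by 64 mm (its y) by 36 mm high, with orange and green tube caps that stand up to 40 mm above its underside and a black handle on top. Origin at the centre of its underside; z up. Its +x, +y corner, 19 mm square in plan and without a tube, is yellow.
- rack_handle (a point): Grip point on the rack's handle, on the rack's vertical axis, 62 mm above its underside. The handle is an upright black bar 14 mm thick (along the rack's y), 50 mm long (along the rack's x), rising from 36 to 78 mm above the underside, centred on the rack.
- rack_mark (a point): The bottom of the rack's yellow corner edge, at x = +45 mm, y = +32 mm, z = 0 in the rack's frame.
- reader: Rack reader, fixed to the bench: a flat grey housing 220 mm (its x) by 190 mm (its y), its flat top with a dark window 50 mm above the bench. Origin at the centre of its underside, z up. Two blue fences stand on the top and meet at right angles. The top and the fences are smooth: the rack slides on them with a friction coefficient of about 0.25.
- reader_corner (a point): The inner corner where the two fences' inner faces meet, at the height of the window: x = +75 mm, y = +60 mm, z = 50 mm in the reader's frame. The rack belongs on the -x, -y side of this point, with its yellow corner here and its axes parallel to the reader's axes; its centre is then 45 mm in -x and 32 mm in -y from here, in the reader's frame.
- end_fence: Blue rigid fence 10 mm thick, 80 mm long along the reader's y, 30 mm tall, standing on the reader's top; its inner face looks to the reader's -x. The rack's 64 mm +x end goes flush against it. Origin at the centre of its underside; axes parallel to the reader's. A push of some 5 to 15 N is right; neither fence yields.
- side_fence: Blue rigid fence 10 mm thick, 100 mm long along the reader's x, 30 mm tall, standing on the reader's top; its inner face looks to the reader's -y. The rack's 90 mm +y side goes flush against it. Origin at the centre of its underside; axes parallel to the reader's. A push of some 5 to 15 N is right.
- jar: Bystander: small amber jar, 36 mm across, 50 mm tall, standing on the bench between the rack and the reader. Origin at the centre of its underside.
- bottle: Bystander: amber reagent bottle with a white cap, 66 mm across, 170 mm tall, standing on the bench beyond the work. Origin at the centre of its underside.
- tipbox: Bystander: yellow pipette-tip box with a clear cover, 85 by 120 mm, 58 mm tall, on the bench beyond the work. Origin at the centre of its underside.
There are look-alikes about, which are no part of the job. Leave any purple or red look-alike of the rack alone.

How it is judged:
By the outcome, as a careful person would: the job done as asked, in the order asked, and still so for the second after the job is handed in, while the arm keeps its last pose, push and grip.
It also fails if it takes over 51 s, if anything falls off the work surface, if the arm or the gripper's body presses on something with over 40 N, if the wrist force passes 120 N, or if a joint passes its speed limit or range.

## Working session

There is one attempt and no reset: what is moved stays moved. The work goes in short steps, Python scripts to look and compute and a tool call to move; the robot and the scene stay as the last step left them, time stands still between calls to the robot, and variables do not carry over. Pictures are saved under pics/ and viewed, about 8 in all and at most 12, crops included, and the job is handed in when it is done.

Besides the shell and the picture viewer there is one more tool, called after "Emit:" as name([rows], argument=value, ...), one row to a line, values as JSON. drive_tool: Moves the arm, as the interface text tells. Shift numbers are shares of 0.12 m and turn numbers shares of 2 rad, none past 1 either way. Its arguments: {"type":"object","properties":{"series":{"type":"array","items":{"type":"array","items":{"type":"number","minimum":-1,"maximum":1}}},"fingers":{"type":"number"}},"required":["series"]}

```bash
mkdir -p pics; ls
python3 - <<'E'
from station import telemetry, capture, order, r
import cv2, numpy as np
s=telemetry.sense(); print(s)
for n in ("scene","side","wrist"):
    c=capture(n); cv2.imwrite(f"pics/{n}0.png",c["color"]); np.save(f"pics/{n}0.npy",c,allow_pickle=True)
    print(n,{k:np.round(v,4).tolist() for k,v in c.items() if k!="color" and not isinstance(v,str)})
a=cv2.imread("pics/scene0.png");b=cv2.imread("pics/side0.png")
E
```

```text
pics
{'time_s': 0.0, 'joints': array([ 1.48165723e+01,  2.20903359e+01,  3.81053305e-01, -2.88255055e-02,
       -6.84108819e+01, -1.48146030e+01]), 'joint_velocities': array([-0.09361584,  0.01283526,  0.09407009,  0.02148998,  0.00270758,
       -0.02866116]), 'effort': array([ 5.69075401e-04, -3.90661991e+01,  1.87403029e+01,  4.22001421e+00,
        1.09914420e-02, -1.81494070e-04]), 'tcp_pos': array([6.24557370e-01, 2.68498663e-05, 2.91173043e-01]), 'ee_rot': array([[-1.51144135e-04, -9.99997684e-01, -2.14711737e-03],
       [-9.99999985e-01,  1.51324974e-04, -8.40618560e-05],
       [ 8.43865738e-05,  2.14710464e-03, -9.99997691e-01]]), 'wrist_force': array([-0.24776788, -0.47816233,  0.19398946]), 'moment': array([-0.03927297, -0.00447601,  0.01199485]), 'gripper_width': 0.9976508921274184}
scene {'fx': 526.7824, 'fy': 526.7824, 'cx': 275.062, 'cy': 202.8716, 'eye': [1.0746, -0.4135, 0.7645], 'attitude': [[0.6781, -0.5186, 0.5208], [0.7349, 0.4791, -0.48], [-0.0006, 0.7082, 0.706]]}
side {'fx': 412.2357, 'fy': 412.2357, 'cx': 285.6373, 'cy': 209.763, 'eye': [0.2453, 0.4855, 0.5097], 'attitude': [[-0.808, 0.3774, -0.4524], [-0.5889, -0.4951, 0.6388], [0.0171, 0.7826, 0.6223]]}
wrist {'fx': 333.3872, 'fy': 333.3872, 'cx': 275.7119, 'cy': 206.5009, 'mount': [[0.0001, 0.9545, 0.2982, 0.0814], [1.0, 0.0, -0.0002, -0.0006], [-0.0002, 0.2982, -0.9545, -0.0925], [0.0, 0.0, 0.0, 1.0]]}
```

View pics/scene0.png

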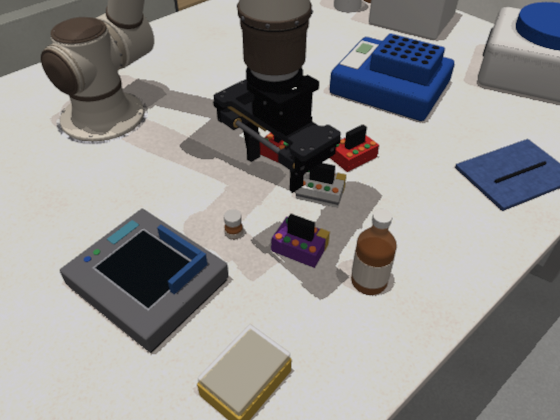

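View pics/side0.png

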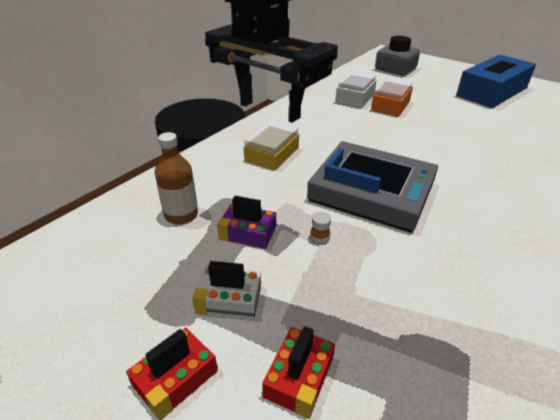

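Candidates: white rack at scene (322,185) / side (230,290); purple at (300,240); red at (355,148) and (273,145). I choose the white one with the yellow corner. Next I check it close up.

```bash
cat > h.py <<'E'
import numpy as np, cv2
from station import telemetry, capture, order, r
def pose(c,s=None):
    if "mount" in c:
        T=np.eye(4);T[:3,:3]=s["ee_rot"];T[:3,3]=s["tcp_pos"];M=T@c["mount"];return M[:3,3],M[:3,:3]
    return np.array(c["eye"]),np.array(c["attitude"])
def ray(c,uv,s=None):
    e,R=pose(c,s); uv=np.atleast_2d(np.float64(uv))
    d=np.c_[(uv[:,0]-c["cx"])/c["fx"],-(uv[:,1]-c["cy"])/c["fy"],-np.ones(len(uv))]@R.T
    return e,d
def onz(c,uv,z,s=None):
    e,d=ray(c,uv,s); return e+d*((z-e[2])/d[:,2])[:,None]
def tri(c1,p1,c2,p2,s=None):
    e1,d1=ray(c1,p1); e2,d2=ray(c2,p2,s); d1=d1[0];d2=d2[0]
    t=np.linalg.lstsq(np.c_[d1,-d2],e2-e1,rcond=None)[0]
    return (e1+d1*t[0]+e2+d2*t[1])/2, np.linalg.norm(e1+d1*t[0]-e2-d2*t[1])
E
python3 - <<'E'
from h import *
a=cv2.imread("pics/scene0.png");b=cv2.imread("pics/side0.png");w=cv2.imread("pics/wrist0.png")
f=lambda i,x,y,ww,hh,k:cv2.resize(i[y:y+hh,x:x+ww],None,fx=k,fy=k,interpolation=cv2.INTER_CUBIC)
o=np.zeros((600,800,3),np.uint8)
def put(i,x,y): o[y:y+i.shape[0],x:x+i.shape[1]]=i
put(f(a,55,200,190,150,2),0,0)      # reader in scene
put(f(a,280,145,80,70,4),400,0)     # rack in scene
put(f(b,180,250,95,75,4),400,290)   # rack side
put(f(b,300,130,150,100,2.6),0,310) # reader side
cv2.imwrite("pics/crop0.png",o)
E
```

```text
(no output)
```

View pics/crop0.png

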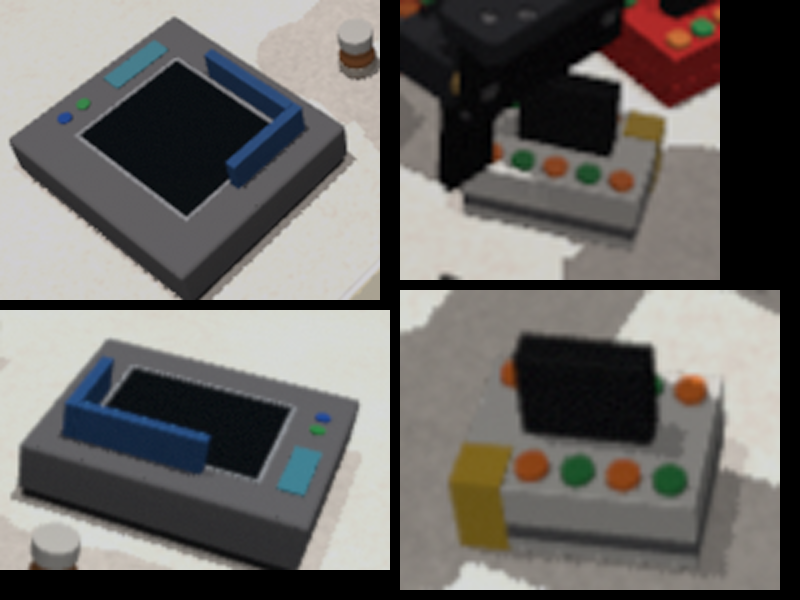

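View pics/wrist0.png

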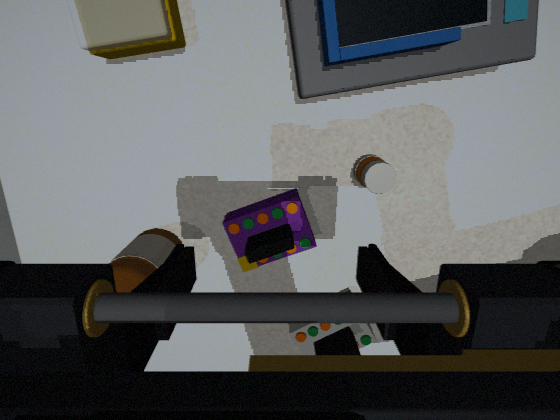

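White rack confirmed: white body, yellow corner at side (200,303), handle top edge at side (209–244,264). The reader's fences meet at scene (205,255).

Run:
```python
from h import *
np.set_printoptions(precision=4,suppress=True)
L=lambda n:np.load(f"pics/{n}0.npy",allow_pickle=True).item()
sc,si,wr=L("scene"),L("side"),L("wrist")
A=lambda p:np.array(p,float)
cs=lambda p:A(p)/2+[55,200]; rs=lambda p:(A(p)-[400,0])/4+[280,145]
ri=lambda p:(A(p)-[400,290])/4+[180,250]; ci=lambda p:(A(p)-[0,310])/2.6+[300,130]
print("rack side: bottom front edge z0\n",onz(si,ri([(458,542),(697,553)]),0))
print("handle top front\n",onz(si,ri([(517,348),(655,348)]),.078), "back", onz(si,ri([(525,335),(655,343)]),.078))
print("rack scene: bottom -y edge z0 (right=+x-y)\n",onz(sc,rs([(463,207),(633,241)]),0))
print("handle top scene", onz(sc,rs([(530,76),(618,86)]),.078))
print("reader top scene corners T,R,B,L\n",onz(sc,cs([(172,20),(344,132),(188,270),(12,142)]),.05))
print("reader top side T,R,B,L\n",onz(si,ci([(108,342),(357,402),(303,530),(22,448)]),.05))
print("fence top outer scene: side end, corner, end end\n",onz(sc,cs([(210,51),(303,106),(237,168)]),.08))
print("fence top inner scene\n",onz(sc,cs([(205,58),(290,110),(228,163)]),.08))
print("fence top outer side: end end, corner, side end\n",onz(si,ci([(108,358),(66,406),(208,437)]),.08))
```

```text
rack side: bottom front edge z0
 [[0.5779 0.2471 0.    ]
 [0.5029 0.1972 0.    ]]
handle top front
 [[0.5719 0.211  0.078 ]
 [0.5325 0.1812 0.078 ]] back [[0.5742 0.2046 0.078 ]
 [0.5341 0.1793 0.078 ]]
rack scene: bottom -y edge z0 (right=+x-y)
 [[ 0.5266  0.1502 -0.    ]
 [ 0.6035  0.1966 -0.    ]]
handle top scene [[0.5382 0.1825 0.078 ]
 [0.5731 0.2092 0.078 ]]
reader top scene corners T,R,B,L
 [[ 0.3892 -0.1274  0.05  ]
 [ 0.6043 -0.0922  0.05  ]
 [ 0.6274 -0.2647  0.05  ]
 [ 0.4211 -0.3065  0.05  ]]
reader top side T,R,B,L
 [[ 0.6233 -0.2617  0.05  ]
 [ 0.4145 -0.3     0.05  ]
 [ 0.3858 -0.1165  0.05  ]
 [ 0.5933 -0.0811  0.05  ]]
fence top outer scene: side end, corner, end end
 [[ 0.4735 -0.1356  0.08  ]
 [ 0.5792 -0.1136  0.08  ]
 [ 0.5945 -0.1913  0.08  ]]
fence top inner scene
 [[ 0.4775 -0.1435  0.08  ]
 [ 0.5753 -0.1242  0.08  ]
 [ 0.5855 -0.1937  0.08  ]]
fence top outer side: end end, corner, side end
 [[ 0.5856 -0.1904  0.08  ]
 [ 0.5748 -0.1096  0.08  ]
 [ 0.4723 -0.1368  0.08  ]]
```

Emit:
drive_tool([
  [0.3,0.25,0,0],
  [0.65,0.55,0,0],
  [0.9,0.75,0,0],
  [1,0.83,0,0],
  [1,0.83,0,0],
  [1,0.83,0,0],
])

```text
time_s: 0.9
tcp_pos: [0.5262, -0.1194, 0.2921]
ee_rot: [[0.001, -1.0, 0.0], [-1.0, -0.001, 0.0], [-0.0, -0.0, -1.0]]
wrist_force: [-0.6, -0.1, -0.9]
gripper_width: 1.0
```

Run:
```python
from h import *
s=telemetry.sense(); c=capture("wrist"); cv2.imwrite("pics/wrist1.png",c["color"]); np.save("pics/wrist1.npy",{"c":c,"s":s},allow_pickle=True)
print(s["time_s"],s["tcp_pos"],s["wrist_force"])
L=lambda n:np.load(f"pics/{n}0.npy",allow_pickle=True).item()
si,sc=L("side"),L("scene")
print("bottle",onz(si,[179,213],0),onz(sc,[372,283],0),"reds",onz(si,[[172,345],[303,345]],.07),"purple",onz(si,[247,205],.07))
```

```text
0.9 [ 0.52620074 -0.11935043  0.29213602] [-0.63718243 -0.13964633 -0.9417817 ]
bottle [[0.77550817 0.09691793 0.        ]] [[0.7767314  0.09604526 0.        ]] reds [[0.51953727 0.32930051 0.07      ]
 [0.39270267 0.23465198 0.07      ]] purple [[0.62601439 0.06413828 0.07      ]]
```

View pics/wrist1.png

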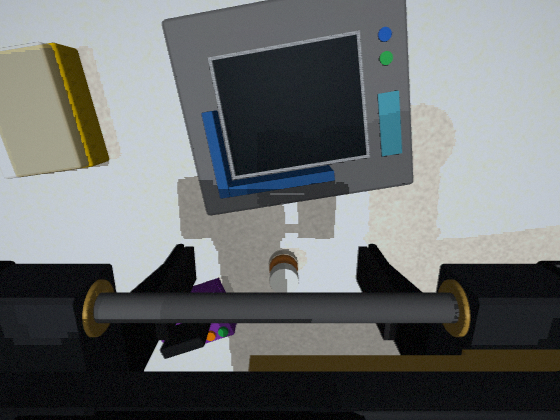

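The view shows the whole reader: window frame corners at about (210,58), (358,32), (368,155) and (234,178), with the fence corner at (225,185). I fit lines to the window and to the inner base edges of the fences.

Run:
```python
from h import *
np.set_printoptions(precision=4,suppress=True)
D=np.load("pics/wrist1.npy",allow_pickle=True).item(); c,s=D["c"],D["s"]; im=c["color"]
hsv=cv2.cvtColor(im,cv2.COLOR_BGR2HSV); g=cv2.cvtColor(im,cv2.COLOR_BGR2GRAY).astype(int)
# window: contour of dark component containing (290,100)
m=((g<60)).astype(np.uint8); blue=cv2.inRange(hsv,(100,120,60),(125,255,255)); m[blue>0]=0
n,lab=cv2.connectedComponents(m,connectivity=4); k=lab[100,290]
cn=max(cv2.findContours((lab==k).astype(np.uint8),0,1)[0],key=cv2.contourArea)
print("win bbox",cv2.boundingRect(cn))
def fit(P):
    P=np.float32(P); 
    vx,vy,x,y=cv2.fitLine(P[:,:2].astype(np.float32)*1000,cv2.DIST_HUBER,0,.01,.01).ravel(); return np.array([x,y])/1000,np.array([vx,vy])
ap=cv2.approxPolyDP(cn,8,True)[:,0]; print("poly",ap.tolist())
W=onz(c,ap,.05,s)[:,:2]; print(W)
pts=cn[:,0].astype(float)
for i in range(len(ap)):
    a,b=ap[i].astype(float),ap[(i+1)%len(ap)].astype(float); L=np.linalg.norm(b-a)
    if L<40: continue
    t=(pts-a)@(b-a)/L; d=abs(np.cross((b-a)/L,pts-a)); q=pts[(d<4)&(t>10)&(t<L-10)]
    P=onz(c,q,.05,s); o,v=fit(P); print("edge",a,b,len(q),"angle",np.degrees(np.arctan2(v[1],v[0]))%180)
# fence inner base edges
y,x=np.where(blue>0); sel=(x>195)&(x<340)&(y>100)&(y<200)
B=np.zeros_like(blue); B[y[sel],x[sel]]=255
side=[(u,np.where(B[:,u])[0].min()-.5) for u in range(250,328)]
end=[(np.where(B[v,:260])[0].max()+.5,v) for v in range(116,165)]
print(side[::15],end[::10])
o1,v1=fit(onz(c,side,.05,s)); o2,v2=fit(onz(c,end,.05,s))
print("angles side,end",[np.degrees(np.arctan2(v[1],v[0]))%180 for v in (v1,v2)])
t=np.linalg.solve(np.c_[v1,-v2],o2-o1); print("inner corner",o1+t[0]*v1)
```

```text
win bbox (212, 35, 154, 141)
poly [[355, 35], [212, 61], [236, 175], [365, 154]]
[[ 0.455  -0.2591]
 [ 0.5858 -0.2372]
 [ 0.5673 -0.1299]
 [ 0.4373 -0.1514]]
edge [355.  35.] [212.  61.] 124 angle 9.353229
edge [212.  61.] [236. 175.] 95 angle 99.31883
edge [236. 175.] [365. 154.] 110 angle 9.3446245
edge [365. 154.] [355.  35.] 100 angle 99.311386
[(250, np.float64(183.5)), (265, np.float64(180.5)), (280, np.float64(178.5)), (295, np.float64(173.5)), (310, np.float64(173.5)), (325, np.float64(169.5))] [(np.float64(213.5), 116), (np.float64(215.5), 126), (np.float64(217.5), 136), (np.float64(219.5), 146), (np.float64(221.5), 156)]
angles side,end [np.float32(8.839547), np.float32(99.42192)]
inner corner [ 0.5757 -0.1185]<stdin>:19: DeprecationWarning: Arrays of 2-dimensional vectors are deprecated. Use arrays of 3-dimensional vectors instead. (deprecated in NumPy 2.0)
```

Emit:
drive_tool([
  [-0.3,-0.07,0,0],
  [-0.7,-0.16,0,0],
  [-1,-0.23,0,0],
])

```text
time_s: 1.32
tcp_pos: [0.5538, 0.0026, 0.292]
ee_rot: [[0.002, -1.0, -0.0], [-1.0, -0.002, -0.0], [0.0, 0.0, -1.0]]
wrist_force: [0.9, -0.1, 0.4]
gripper_width: 1.0
```

Emit:
drive_tool([
  [-0.4,0,0,0.08],
  [-0.8,0,0,0.17],
  [-1,0,0,0.26],
  [-1,0,0,0.34],
  [-1,0,0,0.42],
  [-1,0,0,0.5],
  [-1,0,0,0.502],
  [-1,0,0,0.502],
])

```text
time_s: 2.33
tcp_pos: [0.5531, 0.1206, 0.292]
ee_rot: [[-0.842, -0.539, -0.0], [-0.539, 0.842, -0.0], [0.0, 0.0, -1.0]]
wrist_force: [0.1, -0.6, 0.2]
gripper_width: 1.001
```

Emit:
drive_tool([
  [-0.17,0.27,0.15,0],
  [-0.34,0.535,0.4,0],
  [-0.34,0.535,0.7,0],
  [-0.34,0.535,0.7,0],
  [-0.34,0.535,0.7,0],
])

```text
time_s: 2.95
tcp_pos: [0.5538, 0.1962, 0.2096]
ee_rot: [[-0.843, -0.538, 0.002], [-0.538, 0.843, 0.0], [-0.002, -0.001, -1.0]]
wrist_force: [0.3, -0.0, 0.2]
gripper_width: 1.004
```

Run:
```python
from h import *
f=lambda i,x,y,ww,hh,k:cv2.resize(i[y:y+hh,x:x+ww],None,fx=k,fy=k,interpolation=cv2.INTER_CUBIC)
s=telemetry.sense();print(s["tcp_pos"],s["time_s"])
a,b=capture("scene")["color"],capture("side")["color"]
cv2.imwrite("pics/pre.png",np.hstack([f(a,220,60,200,160,2),f(b,130,150,200,160,2)]))
def proj(c,P):
    e,R=pose(c);q=(np.array(P)-e)@R;return c["cx"]+c["fx"]*q[0]/-q[2],c["cy"]-c["fy"]*q[1]/-q[2]
si=capture("side");sc=capture("scene"); g=s["tcp_pos"]+s["ee_rot"][:,2]*.07
print("tip centre side",proj(si,g),"proj onto handle top z",proj(si,[g[0],g[1],.078]),proj(sc,[g[0],g[1],.078]))
```

```text
[0.55377341 0.1962092  0.20962343] 2.95
tip centre side (np.float64(222.19717823101547), np.float64(231.95871378204367)) proj onto handle top z (np.float64(225.56566179903024), np.float64(264.044084711269)) (np.float64(322.9758254285177), np.float64(164.73975927802718))
```

View pics/pre.png

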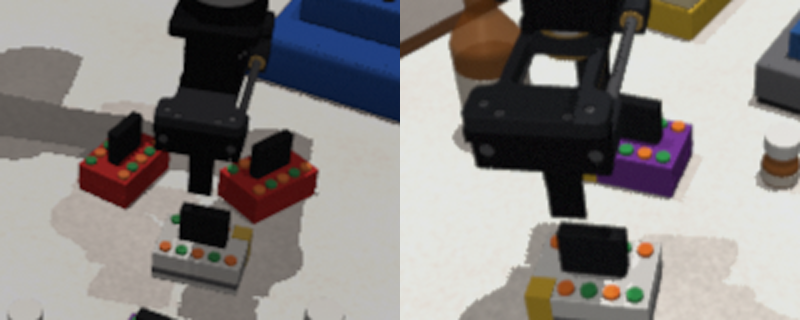

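The grasp point projects onto the handle top in both views (side 226,264; scene 323,165), so I descend and grip.

Emit:
drive_tool([
  [0,0,0.25,0],
  [0,0,0.5,0],
  [0,0,0.7,0],
  [0,0,0.78,0],
  [0,0,0.79,0],
  [0,0,0.79,0],
])

```text
time_s: 3.9
tcp_pos: [0.5536, 0.1964, 0.1146]
ee_rot: [[-0.844, -0.537, 0.002], [-0.537, 0.844, 0.001], [-0.002, -0.0, -1.0]]
wrist_force: [0.5, 0.2, 0.6]
gripper_width: 0.998
```

Emit:
drive_tool([
  [0,0,0,0],
  [0,0,0,0],
  [0,0,0,0],
  [0,0,0,0],
  [0,0,0,0],
  [0,0,0,0],
  [0,0,0,0],
  [0,0,0,0],
], fingers=0)

```text
time_s: 4.9
tcp_pos: [0.5529, 0.1961, 0.1134]
ee_rot: [[-0.844, -0.537, -0.0], [-0.537, 0.844, 0.0], [0.0, 0.0, -1.0]]
wrist_force: [-3.6, 3.5, 1.5]
gripper_width: 0.171
```

Emit:
drive_tool([
  [0,0,-0.1,0],
  [0,0,-0.3,0],
  [0,0,-0.55,0],
  [0,0,-0.8,0],
  [0,0,-0.95,0],
  [0,0,-1,0],
  [0,0,-1,0],
  [0,0,-1,0],
])

```text
time_s: 5.9
tcp_pos: [0.5523, 0.1958, 0.2321]
ee_rot: [[-0.844, -0.537, -0.003], [-0.537, 0.844, -0.001], [0.003, 0.0, -1.0]]
wrist_force: [-0.7, 0.1, -4.3]
gripper_width: 0.158
```

Emit:
drive_tool([
  [0.06,-0.08,0,0.02],
  [0.18,-0.24,0,0.06],
  [0.3,-0.4,0,0.1],
  [0.42,-0.56,0,0.14],
  [0.54,-0.72,0,0.18],
  [0.6,-0.8,0,0.202],
  [0.6,-0.8,0,0.202],
])

```text
time_s: 6.78
tcp_pos: [0.5436, 0.0756, 0.2333]
ee_rot: [[-0.987, -0.161, -0.0], [-0.161, 0.987, -0.0], [0.0, -0.0, -1.0]]
wrist_force: [-0.0, -0.4, -4.8]
gripper_width: 0.163
```

Emit:
drive_tool([
  [0.03,-0.1,0,0],
  [0.08,-0.3,0,0],
  [0.14,-0.55,0,0],
  [0.2,-0.8,0,0],
  [0.26,-1,0,0],
  [0.26,-1,0,0],
])

```text
time_s: 7.52
tcp_pos: [0.532, -0.0483, 0.2333]
ee_rot: [[-0.987, -0.161, -0.001], [-0.161, 0.987, -0.0], [0.001, -0.0, -1.0]]
wrist_force: [0.3, -0.5, -5.0]
gripper_width: 0.158
```

Emit:
drive_tool([
  [0.03,-0.1,0,0],
  [0.08,-0.3,0,0],
  [0.14,-0.55,0,0],
  [0.2,-0.8,0,0],
  [0.26,-0.95,0,0],
  [0.26,-1,0,0],
  [0.26,-1,0,0],
  [0.26,-1,0,0],
  [0.26,-1,0,0],
])

```text
time_s: 8.65
tcp_pos: [0.5212, -0.1698, 0.2335]
ee_rot: [[-0.987, -0.163, 0.0], [-0.163, 0.987, 0.0], [-0.0, 0.0, -1.0]]
wrist_force: [0.1, -0.0, -4.2]
gripper_width: 0.157
```

Run:
```python
from h import *
f=lambda i,x,y,ww,hh,k:cv2.resize(i[y:y+hh,x:x+ww],None,fx=k,fy=k,interpolation=cv2.INTER_CUBIC)
s=telemetry.sense();print(s["tcp_pos"],s["time_s"],s["wrist_force"],s["gripper_width"],s["ee_rot"][:,1])
sc,si=capture("scene"),capture("side")
np.save("pics/hold.npy",{"sc":sc,"si":si,"s":s},allow_pickle=True)
cv2.imwrite("pics/hold.png",np.hstack([f(sc["color"],50,150,200,200,2),f(si["color"],280,80,200,200,2)]))
```

```text
[ 0.52121921 -0.16982624  0.23351327] 8.65 [ 0.05175897 -0.03305347 -4.20644315] 0.15652468290954608 [-1.63133789e-01  9.86603955e-01  5.86038050e-05]
```

View pics/hold.png

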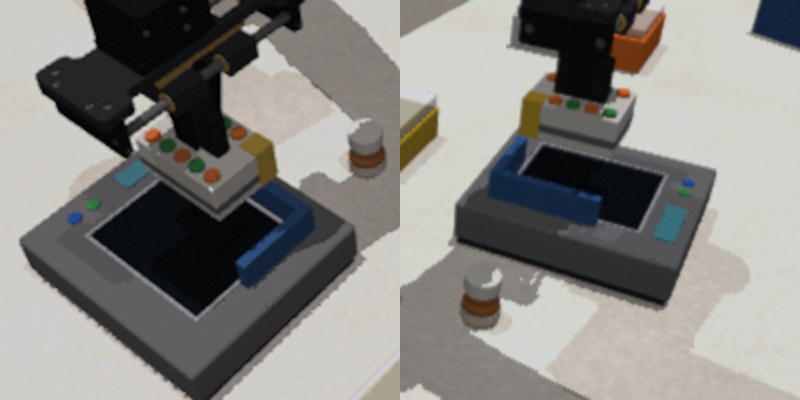

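Emit:
drive_tool([
  [0.03,-0.05,0.1,0],
  [0.03,-0.05,0.25,0],
  [0.03,-0.05,0.4,0],
  [0.03,-0.05,0.5,0],
  [0.03,-0.05,0.55,0],
  [0.03,-0.05,0.55,0],
  [0.03,-0.05,0.55,0],
])

```text
time_s: 9.62
tcp_pos: [0.5189, -0.1771, 0.1681]
ee_rot: [[-0.987, -0.162, 0.001], [-0.162, 0.987, -0.0], [-0.001, -0.0, -1.0]]
wrist_force: [0.3, 0.2, -4.4]
gripper_width: 0.158
```

Emit:
drive_tool([
  [0,0,0.01,0],
  [0,0,0.02,0],
  [0,0,0.03,0],
  [0,0,0.035,0],
  [0,0,0.035,0],
  [0,0,0.035,0],
])

```text
time_s: 10.38
tcp_pos: [0.5186, -0.1771, 0.1634]
ee_rot: [[-0.987, -0.162, 0.0], [-0.162, 0.987, -0.0], [-0.0, -0.0, -1.0]]
wrist_force: [-0.6, -0.7, -1.5]
gripper_width: 0.161
```

Emit:
drive_tool([
  [0,0,0.004,0],
  [-0.02,0.02,0.005,0],
  [-0.04,0.04,0.005,0],
  [-0.06,0.06,0.005,0],
  [-0.08,0.08,0.005,0],
  [-0.08,0.08,0.005,0],
  [-0.08,0.08,0.005,0],
])

```text
time_s: 11.25
tcp_pos: [0.5272, -0.1657, 0.1634]
ee_rot: [[-0.987, -0.163, 0.002], [-0.163, 0.987, -0.0], [-0.002, -0.001, -1.0]]
wrist_force: [-1.1, -0.5, 3.9]
gripper_width: 0.158
```

Emit:
drive_tool([
  [-0.01,0,0,0],
  [-0.02,0,0,0],
  [-0.03,0,0,0],
  [-0.03,0,0,0],
  [-0.03,0,0,0],
])

```text
time_s: 11.88
tcp_pos: [0.5303, -0.1652, 0.1634]
ee_rot: [[-0.987, -0.162, 0.001], [-0.162, 0.987, -0.0], [-0.001, -0.0, -1.0]]
wrist_force: [-2.0, 0.4, 6.8]
gripper_width: 0.156
```

Emit:
drive_tool([
  [0,0.01,0,0],
  [0,0.02,0,0],
  [0,0.03,0,0],
  [0,0.03,0,0],
  [0,0.03,0,0],
])

```text
time_s: 12.5
tcp_pos: [0.5304, -0.1643, 0.1636]
ee_rot: [[-0.987, -0.163, 0.002], [-0.163, 0.987, -0.004], [-0.001, -0.005, -1.0]]
wrist_force: [-0.1, -13.4, 3.3]
gripper_width: 0.164
```

Emit:
drive_tool([
  [0,-0.01,0,0],
  [0,-0.018,0,0],
  [0,-0.018,0,0],
  [0,-0.018,0,0],
])

```text
time_s: 13.0
tcp_pos: [0.5305, -0.1648, 0.1634]
ee_rot: [[-0.987, -0.163, 0.002], [-0.163, 0.987, -0.002], [-0.001, -0.002, -1.0]]
wrist_force: [-1.6, -6.8, 4.4]
gripper_width: 0.159
```

Emit:
drive_tool([
  [-0.01,0,0,0],
  [-0.02,0,0,0],
  [-0.03,0,0,0],
  [-0.03,0,0,0],
  [-0.03,0,0,0],
])

```text
time_s: 13.62
tcp_pos: [0.532, -0.1646, 0.1634]
ee_rot: [[-0.987, -0.162, -0.003], [-0.162, 0.987, -0.002], [0.004, -0.001, -1.0]]
wrist_force: [-4.9, -6.1, 9.4]
gripper_width: 0.162
```

Emit:
drive_tool([
  [-0.006,0,0,0],
  [-0.012,0,0,0],
  [-0.012,0,0,0],
  [-0.012,0,0,0],
])

```text
time_s: 14.12
tcp_pos: [0.5322, -0.1645, 0.1634]
ee_rot: [[-0.987, -0.162, -0.006], [-0.162, 0.987, -0.002], [0.006, -0.001, -1.0]]
wrist_force: [-8.1, -6.7, 10.5]
gripper_width: 0.16
```

Run:
```python
from h import *
np.set_printoptions(precision=4,suppress=True)
f=lambda i,x,y,ww,hh,k:cv2.resize(i[y:y+hh,x:x+ww],None,fx=k,fy=k,interpolation=cv2.INTER_CUBIC)
s=telemetry.sense();R=s["ee_rot"];print(s["tcp_pos"],s["time_s"],"F tool",R.T@s["wrist_force"],"M tool",R.T@s["moment"],s["gripper_width"]);print(R)
sc,si=capture("scene"),capture("side")
cv2.imwrite("pics/p1.png",np.hstack([f(sc["color"],100,195,110,140,3.6),f(si["color"],310,110,110,140,3.6)]))
```

```text
[ 0.5322 -0.1645  0.1634] 14.125 F tool [  9.1131  -5.3426 -10.4043] M tool [ 1.6222  2.402  -0.057 ] 0.1604490793551581
[[-0.9868 -0.162  -0.0063]
 [-0.162   0.9868 -0.0019]
 [ 0.0065 -0.0008 -1.    ]]
```

View pics/p1.png

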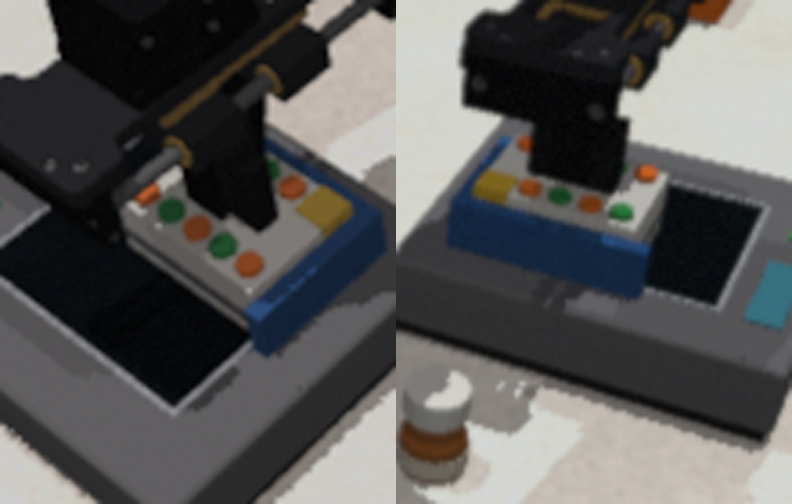

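The rack looks seated in the corner in both views: flat, yellow corner at the fence corner, both sides against the fences. Moment about the vertical is near zero, which fits flush contact. I firm up the press slightly.

Emit:
drive_tool([
  [0,0.006,0.002,0],
  [0,0.014,0.004,0],
  [-0.003,0.014,0.004,0],
  [-0.006,0.014,0.004,0],
  [-0.006,0.014,0.004,0],
  [-0.006,0.014,0.004,0],
  [-0.006,0.014,0.004,0],
  [-0.006,0.014,0.004,0],
])

```text
time_s: 15.22
tcp_pos: [0.5323, -0.1643, 0.1634]
ee_rot: [[-0.987, -0.162, -0.007], [-0.162, 0.987, -0.004], [0.008, -0.003, -1.0]]
wrist_force: [-10.0, -13.0, 12.5]
gripper_width: 0.159
```

Run:
```python
from h import *
np.set_printoptions(precision=4,suppress=True)
f=lambda i,x,y,ww,hh,k:cv2.resize(i[y:y+hh,x:x+ww],None,fx=k,fy=k,interpolation=cv2.INTER_CUBIC)
s=telemetry.sense();R=s["ee_rot"];print(s["tcp_pos"],s["time_s"],"F tool",R.T@s["wrist_force"],"M tool",R.T@s["moment"],s["gripper_width"]);print(R)
sc,si=capture("scene"),capture("side")
s=telemetry.sense();print(R.T@s["wrist_force"])
cv2.imwrite("pics/p2.png",np.hstack([f(sc["color"],120,215,90,90,4.4),f(si["color"],315,130,90,90,4.4)]))
```

```text
[ 0.5323 -0.1643  0.1634] 15.225 F tool [ 12.0591 -11.1969 -12.4157] M tool [ 3.3802  3.0226 -0.0777] 0.158675374970258
[[-0.9868 -0.162  -0.0071]
 [-0.162   0.9868 -0.0041]
 [ 0.0076 -0.0029 -1.    ]]
[ 11.2824 -11.4132 -11.7666]
```

View pics/p2.png

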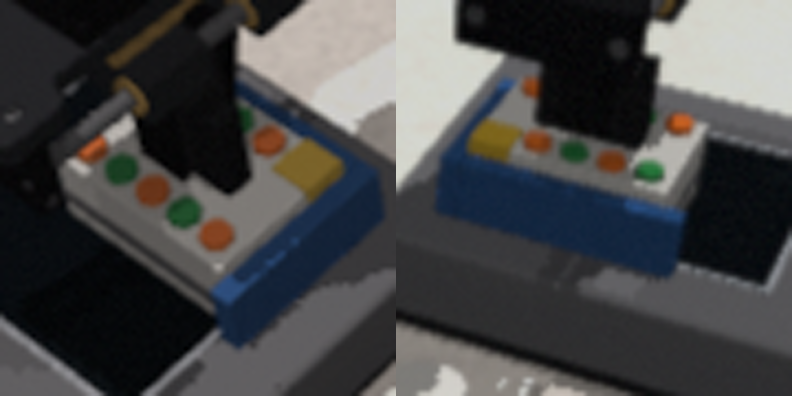

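```bash
python3 -c "
from station import order; print(order.finish_job())"
```

```text
the job is handed in; nothing more can be done
None
```

I gripped the white rack by its handle and set it on the reader window with its yellow corner in the fence corner. I then pressed it home and handed in while still gripping and pressing, at about 15.3 s on the robot's clock.

- **Push:** the last reading was about 11–12 N towards the end fence, 11 N towards the side fence and 16 N downward (including about 4 N of rack weight).
- **Flushness:** moment about the vertical was small (−0.08 N m) and the tool yaw matched the fitted reader yaw (9.3°). In both fixed views the rack looked seated against both fences, with no visible gap.
- **Disagreements:**
  - The tool was tilted about 0.4–0.5° from vertical under the push, so the rack may be off flat by a fraction of a millimetre.
  - The wrist-camera fence fit put the inner corner about 5–7 mm from the two-camera estimate. I used a value close to the two-camera one and let contact force settle the final position.
- **Bystanders:** the arm made no contact with the jar, bottle or tip box that I noticed. I did not measure their positions again at the end.

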